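# Set the code on the nozzle case

## Task

In the 3D-printing room, set the opening code on the orange nozzle case: first turn its white dial until the striped pointer end aims at its own red dot, then turn its black dial until its pointer aims at its own green dot. Leave both dials set and let go of them; do not touch the blue case.

Things in the scene. Friction and masses are not known exactly. Their poses are not given: they have to be found in the camera images.
- orange_case: nozzle case with ORANGE lid, 164 (x) x 234 (y) mm, 74 mm high, fixed. On its grey top a white dial (y = +55 mm) and a black dial (y = -55 mm), each with four 16 mm dots, 42 mm from its axis, on the +x side: red, yellow, green, blue clockwise from above. Origin: centre of underside; x from the latches and handle to the dotted side, y to the white dial, z up.
- white_dial (a joint): white dial of the ORANGE case: 60 mm disc carrying a grip bar 46 x 12 mm, 30 mm high; a black stripe on half the bar marks the pointer end. Joint in rad, anticlockwise from above positive, 0 = pointer along case +x, stops at +-1.6; dots: red 1.2, yellow 0.4, green -0.4, blue -1.2. Starts -0.2 to 0.8: one turn of at most 1.4 rad does. Light friction (0.04 N m), stays where left.
- white_grip (a point): middle of the grip bar of the orange case's white dial, on the turning axis, 99 mm above the bench: 15 mm below the bar's top, 15 mm above the disc it stands on. Turns with the dial: x along the bar to the pointer (striped) end, y across the bar (12 mm thick), z up.
- black_dial (a joint): black dial of the ORANGE case: 60 mm disc carrying a grip bar 46 x 12 mm, 30 mm high; a white stripe on half the bar marks the pointer end. Joint in rad, anticlockwise from above positive, 0 = pointer along case +x, stops at +-1.6; dots: red 1.2, yellow 0.4, green -0.4, blue -1.2. Starts 0 to 1: one turn of at most 1.4 rad does. Light friction (0.04 N m), stays where left.
- black_grip (a point): middle of the grip bar of the orange case's black dial, on the turning axis, 99 mm above the bench: 15 mm below the bar's top, 15 mm above the disc it stands on. Turns with the dial: x along the bar to the pointer (striped) end, y across the bar (12 mm thick), z up.
- blue_case: the wrong case, to be left untouched: same shape, size, dials, origin and axes as the orange case (dial tops 114 mm above the bench), but with a BLUE lid. Fixed.

How it is judged (in metres and radians):
On the way, in this order (a step that is already met when the one before it is completed fails the run):
1. the white dial's pointer is on the red dot (value of joint white_dial between 0.99 and 1.41 rad), for 0.2 s.
2. then the black dial's pointer is on the green dot, the white one still on red (all of step 1 and value of joint black_dial between -0.61 and -0.19 rad), for 0.2 s.
At the end, for the whole second after the job is handed in: On the orange case the white dial points at its red dot (joint 1.2 rad) and the black dial at its green dot (joint -0.4 rad), each within 0.21 rad (12 degrees), both at rest (all of step 2 and velocity of joint white_dial between -0.1 and 0.1 rad/s and velocity of joint black_dial between -0.1 and 0.1 rad/s); the robot touches nothing.
It fails at once if the blue case or its dials were touched (contact force between any of the fingers, the arm and blue_case above 0.5 N).
It also fails if it takes over 40 s, if anything falls off the work surface, if the arm or the gripper's body presses on something with over 40 N, if the wrist force passes 120 N, or if a joint passes its speed limit or range.

## Robot

A 6-joint arm with a two-finger parallel gripper is mounted at the origin on the work surface. World frame = base frame: x ahead of the robot, y to its left, z up, the work surface at z = 0. Lengths are in m, angles in degrees, forces in N, time in s.
With the tool pointing down it reaches from about 0.4 to 0.825 m from the base axis. Payload 7 kg.
Tool frame: the origin (TCP) lies on the centre line of the jaws, within the pads' length; the fingertips stand 17 mm ahead of it and the grasp point (between the pads) lies 2 mm behind it; z points along the fingers, y is the direction in which the jaws open and shut (so a half turn about z gives the same grasp; the last joint's range is limited). The gripper opens to 88 mm and grips with 3 to 60 N. Pads are 19 mm wide; open, the fingers measure 130 mm over their backs; the gripper's body (78 mm by 193 mm) begins 47 mm behind the grasp point.
Start: joints at [92.367, 20.546, 0.682, 0, -70.136, -16.507], TCP at [0.165, 0.655, 0.244] pointing down, gripper open.
Joint ranges: [-176.03, 176.03], [-82.01, 121.73], [-58.28, 71.71], [-173.87, 95.51], [-174.79, -0.11], [-173.66, 173.66]. Speed limits (degrees/s): [136.94, 136.94, 172.46, 180, 180, 180].

## Interface

Orientations are given as [roll, pitch, yaw] about the fixed x, y, z axes, in that order (R = Rz(yaw) Ry(pitch) Rx(roll)).
In Python, from plant import telemetry, vision, close_job, recognise, silhouettes, place_of gives the robot as it stands.
- The arm moves only by the shell command python3 -m handwheel 'ROWS'. ROWS is JSON, a list that holds one entry, the list of rows, each a list of 5 numbers: the shift along the tool's x, y, z in m, then the turn about the tool's z in rad, then the closure, from 0 (fully open) to 1 (shut). In form: [[[tx, ty, tz, yaw, gripper], ...]]. A call has 1 to 20 rows; each row shifts and turns the commanded pose from where the row before left it, along the tool's axes as they then stand; what a row does not reach is not made up. A row lasts 1/12 s, in which the tool goes at most 41.7 mm and 7.16 degrees, less where a joint would pass 70% of its speed; a pose out of reach is approached as far as the arm can. A call with a gripper value outside its range is refused whole. The fingers move at their own pace and stop on an object; the grip force is fixed at half the most. Time passes only in rows, so rows that do not move let the fingers close. It gives the time, the measured TCP pose, the force and the opening at its end, in the units of the state.
- telemetry.get_obs(): the state, without advancing time (a new reading comes with each control period).
- vision.snapshot(name): name is "side" or "top"; returns a dict with "color" (384x512x3 uint8, red, green, blue), "mtx" (3x3 intrinsics, pixels), "dist" ([k1, k2, p1, p2, k3] as OpenCV has them; the pictures are not rectified), "cam_to_world" (4x4, takes a point from camera to world coordinates). Camera axes: x right, y down, z forward; pixel columns grow to the right and rows downward; lengths in m; the calibration is good to about 2 mm. A picture is of the moment at which its call begins. There is no depth.
- close_job(): hands the job in, once; it reports no verdict.
Trained networks look in a picture, given as the dict that the camera call returned (one of the last four; its "shot" number tells which), for a name from the list of things; names that differ only in an ending like _2 or _b are one class to them, and where a whole thing is asked for, a point or a joint stands for the part that bears it (a point fixed in the world has none). Each returns a list of dicts, best first, with "conf" (0 to 1); they miss things now and then, are a little off and sometimes report something else, mostly with a low value. They report only what shows in the picture. A call takes as long as a camera call.
- recognise(name, picture): "xy" ([column, row] in pixels, amid what is visible of it).
- silhouettes(name, picture): "region" (384x512 bool, what is visible of it) and "xy" ([column, row] in pixels, amid what is visible of it).
- place_of(name, picture): "xy" ([column, row] in pixels: a listed point, or the origin of a listed thing).
The state is a dict: "clock": time; "joint_pos": joint angles; "qvel": joint speeds; "tau": joint torques, N m; "tool_pos": TCP position; "orientation": TCP orientation; "force": force on the tool from outside, world axes, zero at the start; "moment": the same for the moment, N m; "opening": finger opening in m.
Only numpy, scipy, OpenCV 4.12 (cv2) and the standard library are available. Lean on these libraries where they do the work, as an engineer would, in place of code of your own. Each camera call takes 0.05 s, during which the arm holds its last target.

## Working session

There is one attempt and no reset: what is moved stays moved. The work goes in short steps, Python scripts to look and compute and a shell command to move; the robot and the scene stay as the last step left them, time stands still between calls to the robot, and variables do not carry over. Pictures are saved under pics/ and viewed, and the job is handed in when it is done.

```bash
mkdir -p pics; python3 - <<'E'
from plant import telemetry, vision, recognise, silhouettes, place_of
import cv2,pickle
o=telemetry.get_obs();print(o)
for n in ("side","top"):
    p=vision.snapshot(n)
    pickle.dump({k:p[k] for k in p},open(f"{n}.pkl","wb"))
    cv2.imwrite(f"pics/{n}1.png",p["color"][:,:,::-1])
    print(n,p["mtx"].tolist(),p["cam_to_world"].round(4).tolist(),p["dist"])
    for t in("orange_case","blue_case","white_grip","black_grip"):
        print(t,place_of(t,p)[:3])
    for t in("white_dial","black_dial"):
        print(t,recognise(t,p)[:3])
E
```

```text
{'clock': 0.0, 'joint_pos': array([ 9.23668193e+01,  2.05910992e+01,  6.32423370e-01, -2.18931314e-02,
       -7.01365295e+01, -1.65060720e+01]), 'qvel': array([-0.00048845,  0.00959971, -0.05911321, -0.06981833, -0.06276513,
        0.02848721]), 'tau': array([ 1.60283129e-03, -5.82723749e+01,  2.93043405e+01,  6.99700847e+00,
        7.07450919e-03, -1.53832971e-04]), 'tool_pos': array([0.16479946, 0.65407498, 0.24261063]), 'orientation': array([ 1.79902870e+02, -7.31963824e-03, -1.41467025e+01]), 'force': array([ 0.65718849, -0.34017303, -0.28759613]), 'moment': array([-0.01388989,  0.00201094,  0.02302846]), 'opening': 0.08796258028020641}
side [[475.73002867802154, 0.0, 250.253070550825], [0.0, 475.73002867802154, 197.196477048311], [0.0, 0.0, 1.0]] [[0.9273, -0.2687, 0.2604, 0.3034], [-0.374, -0.6422, 0.6691, -0.6909], [-0.0126, -0.7179, -0.696, 0.7706], [0.0, 0.0, 0.0, 1.0]] [-0.12968404  0.          0.          0.          0.        ]
orange_case [{'xy': [251.9, 303.8], 'conf': 0.58}]
blue_case [{'xy': [222.9, 162.8], 'conf': 0.78}]
white_grip [{'xy': [234.9, 249.8], 'conf': 0.92}]
black_grip [{'xy': [264.9, 294.2], 'conf': 0.84}]
white_dial [{'xy': [239.0, 261.5], 'conf': 0.87}]
black_dial [{'xy': [235.4, 256.8], 'conf': 0.62}, {'xy': [268.0, 303.2], 'conf': 0.61}, {'xy': [252.6, 301.1], 'conf': 0.56}]
top [[434.55641616617726, 0.0, 253.88018950751064], [0.0, 434.55641616617726, 190.6734993785339], [0.0, 0.0, 1.0]] [[0.017, -0.9818, 0.189, 0.3529], [-0.9998, -0.016, 0.0067, -0.018], [-0.0036, -0.1891, -0.982, 1.1302], [0.0, 0.0, 0.0, 1.0]] [-0.12491802  0.          0.          0.          0.        ]
orange_case [{'xy': [334.8, 228.7], 'conf': 0.83}]
blue_case [{'xy': [173.3, 187.3], 'conf': 0.84}]
white_grip [{'xy': [319.6, 223.3], 'conf': 0.63}]
black_grip []
white_dial [{'xy': [318.3, 222.4], 'conf': 0.69}]
black_dial [{'xy': [362.0, 216.4], 'conf': 0.64}]
```

View pics/side1.png

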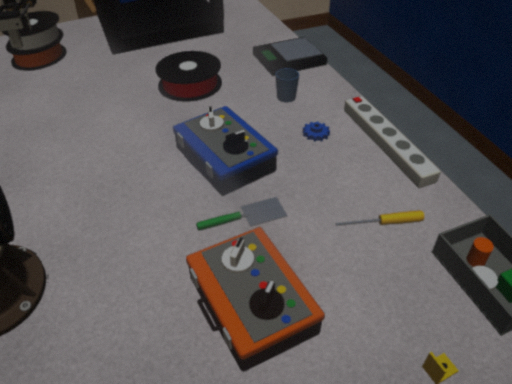

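View pics/top1.png

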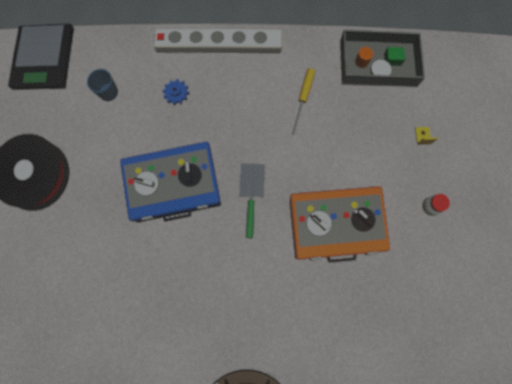

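The side view shows the orange case in front, with the white dial near (238,255) and the black dial near (267,300). In the top view the case is at right, white dial (319,223) and black dial (363,218). The blue case is well apart from it. Next I'll locate the dials and rectify the views.

```bash
cat > h.py <<'E'
import numpy as np,cv2
def ray(p,uv,z):
    x,y=cv2.undistortPoints(np.array([[uv]],float),p["mtx"],np.array(p["dist"]))[0,0]
    T=np.array(p["cam_to_world"]);d=T[:3,:3]@[x,y,1];o=T[:3,3]
    return o+d*(z-o[2])/d[2]
def proj(p,P):
    T=np.linalg.inv(np.array(p["cam_to_world"]))
    return cv2.projectPoints(np.array(P,float).reshape(-1,1,3),cv2.Rodrigues(T[:3,:3])[0],T[:3,3],p["mtx"],np.array(p["dist"]))[0][:,0]
def rect(p,cx,cy,z,half=0.07,n=560):
    # world map: image right = -y, up = +x
    g=np.linspace(-half,half,n)
    X,Y=np.meshgrid(g,g)
    P=np.stack([cx-Y,cy-X,0*X+z],-1).reshape(-1,3)
    uv=proj(p,P).reshape(n,n,2).astype(np.float32)
    return cv2.remap(p["color"],uv[...,0],uv[...,1],cv2.INTER_CUBIC)[:,:,::-1]
E
python3 - <<'E'
import pickle;from h import *
ps={n:pickle.load(open(n+".pkl","rb")) for n in("side","top")}
s,t=ps["side"],ps["top"]
print("grip w side",ray(s,[234.9,249.8],.099),"top",ray(t,[319.6,223.3],.099))
print("grip b side",ray(s,[264.9,294.2],.099),"b top",ray(t,[362.5,217],.09))
print("case",ray(s,[251.9,303.8],0),ray(t,[334.8,228.7],0))
# segmentation of the top face: orange lid outline in top
for n,p in ps.items():
    hsv=cv2.cvtColor(p["color"],cv2.COLOR_RGB2HSV)
    cv2.imwrite(f"pics/{n}_rect1.png",cv2.resize(rect(p,.36,-.21,.084,.14,700),(600,600)))
E
```

```text
grip w side [ 0.47729347 -0.16229154  0.099     ] top [ 0.47457151 -0.16927094  0.099     ]
grip b side [ 0.48973451 -0.2722425   0.099     ] b top [ 0.49234036 -0.27560709  0.09      ]
case [ 0.48577521 -0.22119941  0.        ] [ 0.47257565 -0.22367817  0.        ]
```

```bash
python3 - <<'E'
import pickle;from h import *
ps={n:pickle.load(open(n+".pkl","rb")) for n in("side","top")}
out=[]
for n,p in ps.items():
  # overlay model on rectified at z=.074 (face) : dots
  im=np.ascontiguousarray(rect(p,.483,-.22,.084,.1,400))
  out.append(im); 
cv2.imwrite("pics/r2.png",np.hstack(out))
def pose(q):return q
from scipy.optimize import least_squares
# detect dots by colour + fit
for n,p in ps.items():
  hsv=cv2.cvtColor(p["color"],cv2.COLOR_RGB2HSV)
  for nm,lo,hi in(("red",(172,120,90),(180,255,255)),("red0",(0,180,90),(4,255,255)),("yel",(20,110,90),(33,255,255)),("grn",(50,90,50),(85,255,255)),("blu",(100,110,60),(125,255,255))):
    m=cv2.inRange(hsv,lo,hi);k,l,st,c=cv2.connectedComponentsWithStats(m)
    for i in range(1,k):
      if st[i,4]>=12:
        w=ray(p,c[i],.074)
        if np.hypot(w[0]-.483,w[1]+.22)<.12: print(n,nm,c[i].round(1),w.round(4),st[i,4])
E
```

```text
side red0 [262.8 284.5] [ 0.5013 -0.2362  0.074 ] 36
side yel [252.  246.7] [ 0.5166 -0.1479  0.074 ] 46
side yel [281.  288.9] [ 0.5274 -0.2572  0.074 ] 63
side grn [259.8 258.5] [ 0.5192 -0.1801  0.074 ] 42
side grn [290.7 302.8] [ 0.5305 -0.2901  0.074 ] 56
side blu [254.5 272.1] [ 0.4982 -0.2053  0.074 ] 48
side blu [285.5 318.6] [ 0.5092 -0.3151  0.074 ] 62
top yel [353.9 204.5] [ 0.5254 -0.2588  0.074 ] 27
top yel [309.7 208.3] [ 0.5142 -0.1488  0.074 ] 28
top grn [367. 203.] [ 0.5296 -0.2919  0.074 ] 21
top grn [323.1 207.1] [ 0.5178 -0.182   0.074 ] 22
top blu [377.1 211.9] [ 0.5076 -0.3166  0.074 ] 22
top blu [333.2 215.9] [ 0.4962 -0.2068  0.074 ] 23
```

View pics/r2.png

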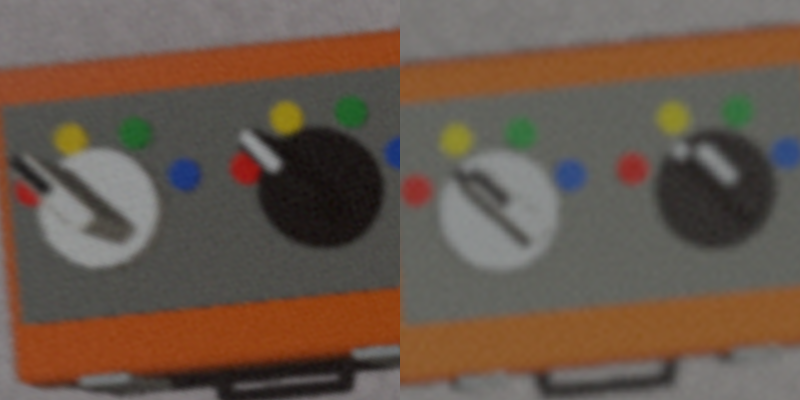

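```bash
python3 - <<'E'
import pickle;from h import *
from scipy.optimize import least_squares
ps={n:pickle.load(open(n+".pkl","rb")) for n in("side","top")}
A=dict(red=1.2,yel=.4,grn=-.4,blu=-1.2)
loc=lambda d,c:np.array([.042*np.cos(A[c]),.055*d+.042*np.sin(A[c])])
S=[(-1,'red',.5013,-.2362),(1,'yel',.5166,-.1479),(-1,'yel',.5274,-.2572),(1,'grn',.5192,-.1801),(-1,'grn',.5305,-.2901),(1,'blu',.4982,-.2053),(-1,'blu',.5092,-.3151)]
T=[(-1,'yel',.5254,-.2588),(1,'yel',.5142,-.1488),(-1,'grn',.5296,-.2919),(1,'grn',.5178,-.182),(-1,'blu',.5076,-.3166),(1,'blu',.4962,-.2068)]
R=lambda a:np.array([[np.cos(a),-np.sin(a)],[np.sin(a),np.cos(a)]])
for nm,O in(("side",S),("top",T),("both",S+T)):
  f=lambda q:np.concatenate([R(q[2])@loc(d,c)+q[:2]-[x,y] for d,c,x,y in O])
  r=least_squares(f,[.48,-.22,.1]);q=r.x
  print(nm,q.round(4),"rms",np.sqrt(np.mean(r.fun**2)).round(4),"W",(R(q[2])@[0,.055]+q[:2]).round(4),"B",(R(q[2])@[0,-.055]+q[:2]).round(4))
W=(R(q[2])@[0,.055]+q[:2]);B=(R(q[2])@[0,-.055]+q[:2])
rows=[]
for n,p in ps.items():
  r=[]
  for c in(W,B):
    im=np.ascontiguousarray(rect(p,c[0],c[1],.114,.04,300)); 
    cv2.circle(im,(150,150),int(23/80*300),(255,0,255),1); r.append(im)
  rows.append(np.hstack(r))
cv2.imwrite("pics/r3.png",np.vstack(rows))
E
```

```text
side [ 0.4848 -0.2226  0.0985] rms 0.0003 W [ 0.4794 -0.1678] B [ 0.4902 -0.2773]
top [ 0.4831 -0.2243  0.1031] rms 0.0004 W [ 0.4774 -0.1696] B [ 0.4888 -0.2791]
both [ 0.484  -0.2234  0.1006] rms 0.0009 W [ 0.4785 -0.1687] B [ 0.4895 -0.2781]
```

View pics/r3.png

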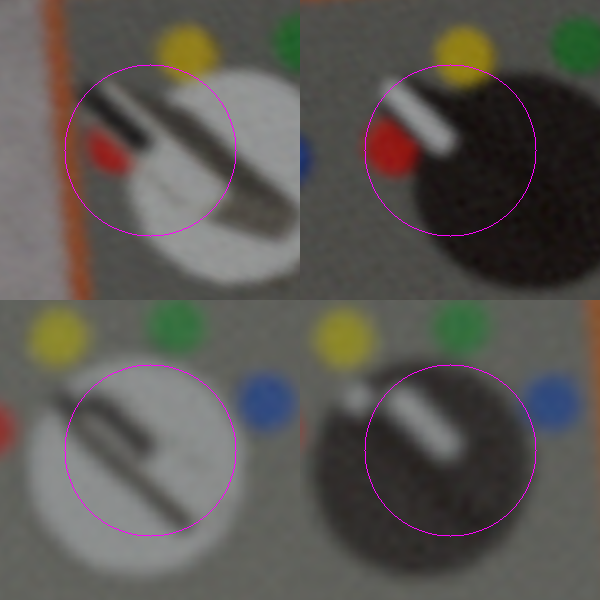

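The white pointer stands at about 51° world (joint about 0.79) and the black one at about 46.5° (joint about 0.71). Both lie within the stated start ranges. The case is at (0.484, -0.223) with 5.8° yaw, the dials come out 110 mm apart, and the two cameras agree to about 2 mm. I'll travel high first.

```bash
python3 -m handwheel '[[[0.026,0.025,0,0,0],[0.026,0.025,0,0,0],[0.026,0.025,0,0,0],[0.026,0.025,0,0,0],[0.026,0.025,0,0,0],[0.026,0.025,0,0,0],[0.026,0.025,0,0,0],[0.026,0.025,0,0,0],[0.026,0.025,0,0,0],[0.026,0.025,0,0,0],[0.026,0.025,0,0,0],[0.026,0.025,0,0,0],[0.026,0.025,0,0,0],[0.026,0.025,0,0,0],[0.026,0.025,0,0,0]]]'
```

```text
clock: 1.95
tool_pos: [0.4521, 0.194, 0.244]
orientation: [-179.9, -0.0, -14.1]
force: [0.9, -0.3, 0.9]
opening: 0.0875
```

```bash
python3 -m handwheel '[[[0.0114,0.0345,0,0,0],[0.0114,0.0345,0,0,0],[0.0114,0.0345,0,0,0],[0.0114,0.0345,0,0,0],[0.0114,0.0345,0,0,0],[0.0114,0.0345,0,0,0],[0.0114,0.0345,0,0,0],[0.0114,0.0345,0,0,0],[0.0114,0.0345,0,0,0],[0.0114,0.0345,0,0,0]]]'
python3 -m handwheel '[[[0,0,0,0.118,0],[0,0,0,0.118,0],[0,0,0,0.118,0],[0,0,0,0.118,0],[0,0,0,0.118,0],[0,0,0,0.118,0],[0,0,0,0.118,0],[0,0,0,0.118,0],[0,0,0,0.118,0],[0,0,0,0.118,0],[0,0,0,0.118,0],[0,0,0,0.118,0],[0,0,0,0.118,0],[0,0,0,0.118,0],[0,0,0,0.118,0],[0,0,0,0.118,0],[0,0,0,0.118,0],[0,0,0,0,0]]]'
```

```text
clock: 2.78
tool_pos: [0.4776, -0.1686, 0.244]
orientation: [-180.0, -0.1, -14.1]
force: [0.8, -0.1, 1.2]
opening: 0.0875
clock: 4.28
tool_pos: [0.4777, -0.1668, 0.2437]
orientation: [-180.0, 0.0, -129.4]
force: [0.5, 0.4, 0.8]
opening: 0.0876
```

```bash
python3 -m handwheel '[[[0.001,-0.0018,0.03,0,0],[0,0,0.03,0,0],[0,0,0.03,0,0],[0,0,0.025,0,0],[0,0,0.015,0,0],[0,0,0.006,0,0],[0,0,0,0,0]]]'
python3 - <<'E'
from plant import vision
import cv2
for n in("side","top"):
    c=vision.snapshot(n)["color"][:,:,::-1]
    c=c[180:340,160:340] if n=="side" else c[150:290,250:430]
    cv2.imwrite(f"pics/{n}2.png",cv2.resize(c,None,fx=4,fy=4)[:600])
E
```

```text
clock: 4.87
tool_pos: [0.4778, -0.1687, 0.1064]
orientation: [179.9, -0.1, -128.9]
force: [-0.2, 0.4, 0.1]
opening: 0.0877
```

View pics/side2.png

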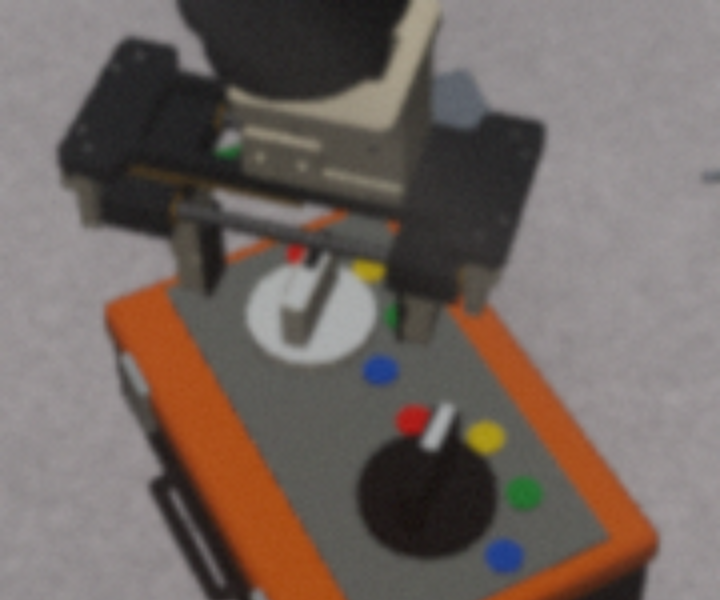

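The jaws straddle the white bar, with fingers at (200,260) and (420,300) in the crop and nothing else nearby. I'll close.

```bash
python3 -m handwheel '[[[0,0,0,0,1],[0,0,0,0,1],[0,0,0,0,1],[0,0,0,0,1],[0,0,0,0,1],[0,0,0,0,1],[0,0,0,0,1],[0,0,0,0,1],[0,0,0,0,1],[0,0,0,0,1]]]'
```

```text
clock: 5.8
tool_pos: [0.4785, -0.1687, 0.1075]
orientation: [180.0, -0.0, -129.1]
force: [-0.2, 0.6, 0.2]
opening: 0.0265
```

```bash
python3 -m handwheel '[[[0,0,0,0,1],[0,0,0,0,1],[0,0,0,0,1],[0,0,0,0,1],[0,0,0,0,1],[0,0,0,0,1]]]'
```

```text
clock: 6.3
tool_pos: [0.4784, -0.1687, 0.1075]
orientation: [180.0, -0.0, -129.1]
force: [-0.3, 1.1, 1.0]
opening: 0.0124
```

```bash
python3 -m handwheel '[[[0,0,0,-0.069,1],[0,0,0,-0.069,1],[0,0,0,-0.069,1],[0,0,0,-0.069,1],[0,0,0,-0.069,1],[0,0,0,-0.069,1],[0,0,0,0,1],[0,0,0,0,1],[0,0,0,0,1],[0,0,0,0,1]]]'
```

```text
clock: 7.13
tool_pos: [0.4783, -0.1686, 0.1075]
orientation: [180.0, -0.0, -105.5]
force: [-1.4, 2.0, 1.8]
opening: 0.0119
```

```bash
python3 -m handwheel '[[[0,0,0,0,0],[0,0,0,0,0],[0,0,0,0,0],[0,0,0,0,0],[0,0,0,0,0],[0,0,0,0,0],[0,0,0,0,0],[0,0,0,0,0],[0,0,0,0,0],[0,0,-0.02,0,0],[0,0,-0.03,0,0],[0,0,-0.03,0,0],[0,0,0,0,0]]]'
python3 - <<'E'
from plant import vision
import cv2,pickle
for n in("side","top"):
    p=vision.snapshot(n);pickle.dump(p,open(n+"3.pkl","wb"));c=p["color"][:,:,::-1]
    c=c[200:350,160:340] if n=="side" else c[150:290,250:430]
    cv2.imwrite(f"pics/{n}3.png",cv2.resize(c,None,fx=4,fy=4))
E
```

```text
clock: 8.22
tool_pos: [0.4816, -0.1693, 0.1933]
orientation: [-179.5, 0.0, -105.3]
force: [1.6, -0.2, -0.0]
opening: 0.0869
```

View pics/side3.png

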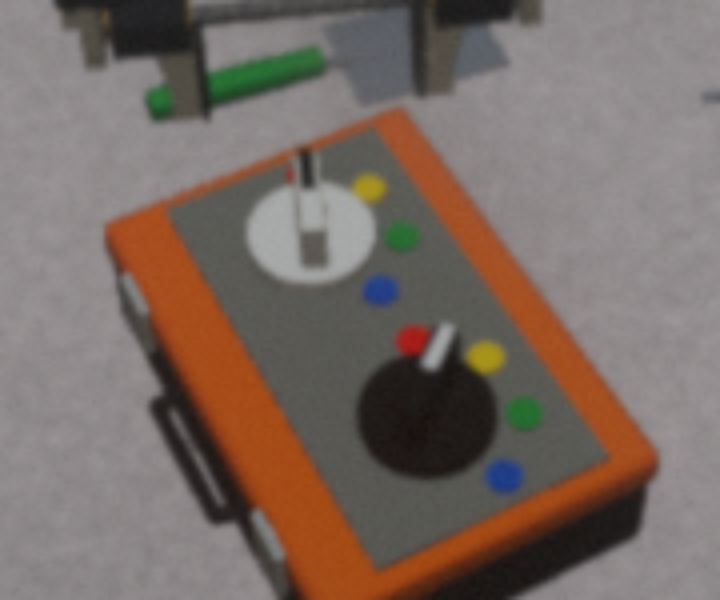

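```bash
python3 - <<'E'
import pickle;from h import *
p=pickle.load(open("side3.pkl","rb"))
r=[]
for c,a in(((.4785,-.1687),74.5),((.4895,-.2781),46.5)):
    im=np.ascontiguousarray(rect(p,c[0],c[1],.114,.04,400));t=np.radians(a)
    cv2.line(im,(200,200),(int(200-115*np.sin(t)),int(200-115*np.cos(t))),(255,0,255),1);r.append(im)
cv2.imwrite("pics/r4.png",np.hstack(r))
E
```

```text
(no output)
```

View pics/r4.png

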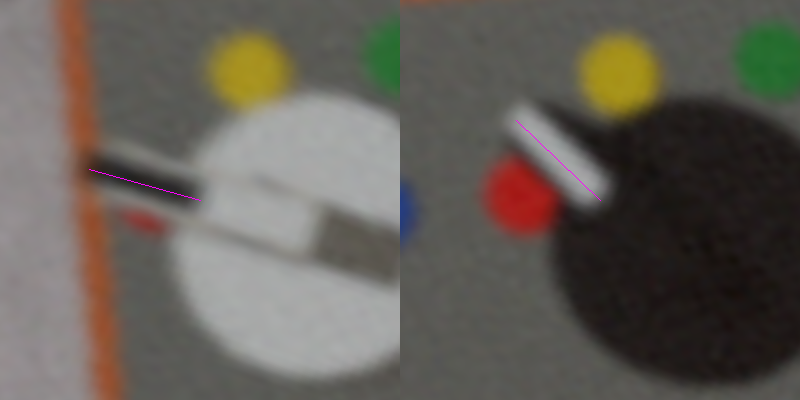

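The magenta prediction lies along both stripes: white is at about 74.5° world (joint about 1.2, set) and black is confirmed at about 46.5°. Next is the black dial.

```bash
python3 -m handwheel '[[[0.0256,-0.01,0,0,0],[0.0256,-0.01,0,0,0],[0.0256,-0.01,0,0,0],[0.0256,-0.01,0,0,0],[0,0,0,0.098,0],[0,0,0,0.098,0],[0,0,0,0.098,0],[0,0,0,0.098,0],[0,0,0,0.098,0],[0,0,0,0,0],[0,0,0,0,0],[0,0,0,0,0]]]'
```

```text
clock: 9.32
tool_pos: [0.4896, -0.2779, 0.1869]
orientation: [179.9, -0.0, -133.3]
force: [0.0, 0.3, 1.5]
opening: 0.0872
```

```bash
python3 -m handwheel '[[[0,0,0.03,0,0],[0,0,0.025,0,0],[0,0,0.015,0,0],[0,0,0.0095,0,0],[0,0,0,0,0],[0,0,0,0,0]]]'
python3 - <<'E'
from plant import vision
import cv2
c=vision.snapshot("side")["color"][200:350,160:340,::-1]
cv2.imwrite(f"pics/side4.png",cv2.resize(c,None,fx=4,fy=4))
E
```

```text
clock: 9.82
tool_pos: [0.4901, -0.2781, 0.1081]
orientation: [180.0, -0.0, -133.4]
force: [0.3, -0.3, 0.5]
opening: 0.0876
```

View pics/side4.png

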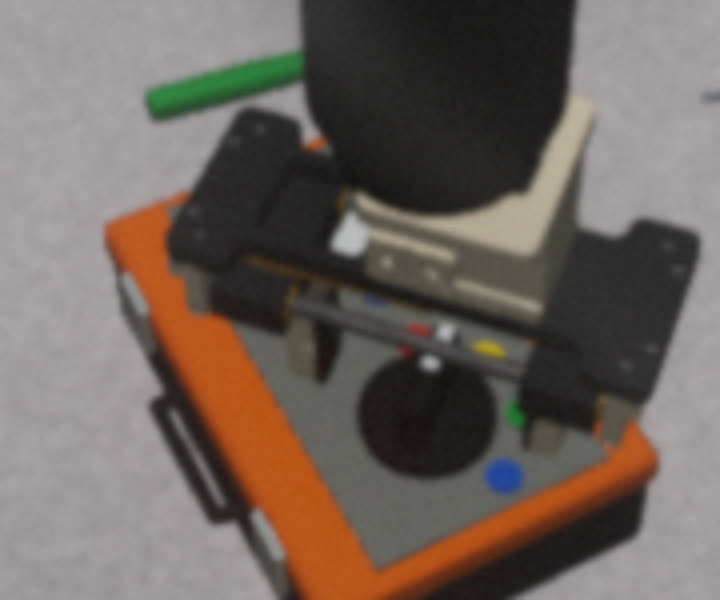

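The jaws straddle the black bar, at (310,340) and (545,410) in the crop, clear of the white dial. I'll close.

```bash
python3 -m handwheel '[[[0,0,0,0,1],[0,0,0,0,1],[0,0,0,0,1],[0,0,0,0,1],[0,0,0,0,1],[0,0,0,0,1],[0,0,0,0,1],[0,0,0,0,1],[0,0,0,0,1],[0,0,0,0,1],[0,0,0,0,1],[0,0,0,0,1],[0,0,0,0,1],[0,0,0,0,1],[0,0,0,0,1],[0,0,0,0,1]]]'
```

```text
clock: 11.2
tool_pos: [0.4898, -0.2779, 0.108]
orientation: [180.0, -0.0, -133.4]
force: [-0.9, 1.8, 2.1]
opening: 0.0118
```

```bash
python3 -m handwheel '[[[0,0,0,0.0794,1],[0,0,0,0.0794,1],[0,0,0,0.0794,1],[0,0,0,0.0794,1],[0,0,0,0.0794,1],[0,0,0,0.0794,1],[0,0,0,0.0794,1],[0,0,0,0.0794,1],[0,0,0,0.0794,1],[0,0,0,0.0794,1],[0,0,0,0.0794,1],[0,0,0,0.0794,1],[0,0,0,0.0794,1],[0,0,0,0.0794,1],[0,0,0,0,1],[0,0,0,0,1],[0,0,0,0,1],[0,0,0,0,1]]]'
```

```text
clock: 12.7
tool_pos: [0.4899, -0.2785, 0.1081]
orientation: [-180.0, 0.0, 163.0]
force: [0.1, -4.7, -2.2]
opening: 0.0115
```

```bash
python3 -m handwheel '[[[0,0,0,0,0.5],[0,0,0,0,0.5],[0,0,0,0,0.5],[0,0,0,0,0.5],[0,0,0,0,0.5],[0,0,0,0,0.5],[0,0,0,0,0.5],[0,0,-0.015,0,0.5],[0,0,-0.03,0,0.5],[0,0,-0.035,0,0.5],[0,0,-0.035,0,0.5],[0,0,-0.03,0,0.5],[0,0,0,0,0.5],[0,0,0,0,0.5],[0,0,0,0,0.5]]]'
python3 - <<'E'
from plant import vision
from h import *
p=vision.snapshot("side")
r=[]
for c,a in(((.4785,-.1687),74.5),((.4895,-.2781),-17.1)):
    im=np.ascontiguousarray(rect(p,c[0],c[1],.114,.04,400));t=np.radians(a)
    cv2.line(im,(200,200),(int(200-115*np.sin(t)),int(200-115*np.cos(t))),(255,0,255),1);r.append(im)
cv2.imwrite("pics/r5.png",np.hstack(r))
cv2.imwrite("pics/side5.png",p["color"][:,:,::-1])
E
```

```text
clock: 13.95
tool_pos: [0.4896, -0.2778, 0.2527]
orientation: [180.0, -0.0, 162.9]
force: [-0.2, -0.3, -1.0]
opening: 0.044
```

View pics/r5.png

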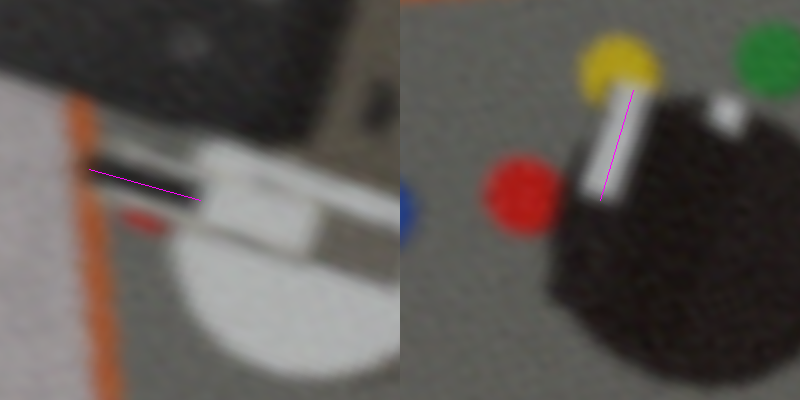

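View pics/side5.png

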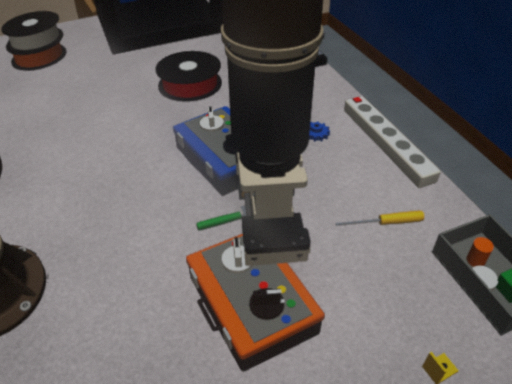

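Both stripes lie on the predicted target directions: white at 74.5° and black at -17.1° world. The gripper is clear, 145 mm above the grasp height, and at rest, so I'll hand in.

```bash
python3 - <<'E'
from plant import close_job
print(close_job())
E
```

```text
the job is handed in; nothing more can be done
None
```

Both dials on the orange case are set, and the job is handed in. I turned the white dial first, from about 0.79 to 1.2 rad (red dot). Then I turned the black dial from about 0.71 to -0.4 rad (green dot). I released each one and lifted the tool to z = 0.25 m.

**Last checks:** In the last side picture, both stripes lie on their target directions to within a few degrees by eye; I did not recheck them from the top camera. The force reading was about 1 N, so the gripper was touching nothing. The clock read about 14 s of the 40 s allowed. No move was planned near the blue case, and at no check did the force reading pass about 5 N.

**Disagreements:** The two cameras differed by about 2 mm on where the case is, within their stated accuracy. The networks' first-picture results for the black dial were mixed (three candidates from the side, no grip point from the top), and their two estimates of the case origin differed by about 13 mm. I took the case position from the coloured dots instead.

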